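# Tighten the disc clamp on a sharpening machine using its spindle lock

### The arm

A 6-joint arm with a two-finger parallel gripper is mounted at the origin on the work surface. World frame = base frame: x ahead of the robot, y to its left, z up, the work surface at z = 0. Lengths are in m, angles in rad, forces in N, time in s.
With the tool pointing down it reaches from about 0.25 to 0.85 m from the base axis. Payload 12.5 kg.
Tool frame: the origin (TCP) lies midway between the tips of the shut fingers; the grasp point (between the pads) lies arm.grasp_offset behind it (arm.grasp_offset is the distance from the TCP to the grasp point, in m); z points along the fingers, y is the line along which they close (so a half turn about z gives the same grasp; the last joint's range is limited). The gripper opens to 93 mm and grips with 3 to 60 N. Pads are 15 mm wide; open, the fingers measure 128 mm over their backs; the gripper's body (75 mm by 188 mm) begins 65 mm behind the grasp point.
Start: joints at [-1.265, 0.351, 1.652, -0, 1.139, -0.085], TCP at [0.21, -0.509, 0.219] pointing down, gripper open.
Joint ranges: [-2.75, 2.75], [-0.79, 2.1], [0.01, 2.65], [-1.57, 4.71], [0.07, 3.14], [-2.87, 2.87]. Speed limits (rad/s): [2.22, 2.22, 2.79, 3.14, 3.14, 3.14].

### API

Orientations are given as a unit quaternion [w, x, y, z].
In Python, from station import status, get_image, arm gives the robot as it stands.
- The arm moves only by the shell command python3 -m inch 'ROWS'. ROWS is JSON, a list of rows, each a list of 3 entries, a list of its own where there are three numbers: the gripper command: -1 is fully open, 1 is shut, values between are in proportion, then the shift along the tool's x, y, z in m, then the turn about the tool's z in degrees. In form: [[claw, [tx, ty, tz], spin], ...]. A call has 1 to 5 rows; each row is the pose to reach, as a shift and turn from the pose commanded when the call began, along the tool's axes at that moment; what a row does not reach only later rows make up. A row lasts 1/12 s, in which the tool goes at most 41.7 mm and 7.16 degrees, less where a joint would pass 70% of its speed; a pose out of reach is approached as far as the arm can. A call with a gripper value outside its range is refused whole. The fingers move at their own pace and stop on an object; the grip force is fixed at half the most. Time passes only in rows, so rows that repeat a pose let the fingers close. It gives the time, the measured TCP pose, the force, the opening and the grip force at its end, in the units of the state.
- status.state(): the state, without advancing time (a new reading comes with each control period).
- get_image(name): name is "side" or "top"; returns a dict with "pixels" (384x512x3 uint8, red, green, blue), "mtx" (3x3 intrinsics, pixels), "rvec" (rotation vector, rad) and "tvec" (3), from world to camera coordinates, as OpenCV has them. Camera axes: x right, y down, z forward; pixel columns grow to the right and rows downward; lengths in m; the calibration is good to about 2 mm. A picture is of the moment at which its call begins. There is no depth.
- arm.finish_job(): hands the job in; it is judged then, once.
The state is a dict: "time_s": time; "joint_pos": joint angles; "joint_vel": joint speeds; "tau": joint torques, N m; "ee_pos": TCP position; "orientation": TCP orientation; "force": force on the tool from outside, world axes, zero at the start; "wrist_torque": the same for the moment, N m; "finger_gap": finger opening in m; "gripper_force": force on a finger pad.
Only numpy, scipy, OpenCV 4.12 (cv2) and the standard library are available. Lean on these libraries where they do the work, as an engineer would, in place of code of your own. Each camera call takes 0.05 s, during which the arm holds its last target. There are 200 camera calls.

### The job

The stone disc on the sharpening machine has been put on with its black clamp knob only loosely run down, and disc and knob just spin round together. Bring the red-handled spindle lock into use so that its pin drops home in a notch of the disc's rim, then tighten the knob clockwise until it comes up hard against its stop. Finally pull the lock back out and leave it parked as you found it, with the knob still tight, and do not disturb the things lying around the machine.

Things in the scene. Friction and masses are not known exactly. Their poses are not given: they have to be found in the camera images.
- sharpener: Bench sharpening machine with a level disc on top: orange housing, black deck 310 (x) by 350 mm (y), 85 mm up, 10 mm lip. Fixed. Origin on the table below the disc's axis; z up; -x is the front with the switch; the spindle lock stands at +y. A steel tool-support bar runs along the +x side, 136 mm from the disc's axis, its clamps 164 mm high.
- platter (a joint): Platter angle, rad, anticlockwise from above; turns endlessly, almost freely. Steel, 230 mm across, rim top 106 mm above the table; on it a white stone disc 188 mm across, top 116 mm up. Six open rim notches 14 mm wide, 1.047 rad apart: at 0 and every multiple of 1.047 one lies below the lock pin. Starts with none there. The released pin drops in by itself as a notch comes under it.
- clamp_knob (a joint): Clamp knob's angle relative to the platter, rad: 0 = tight against its stop, negative = loose; grows as the knob turns clockwise from above. Starts 1.2 to 2.1 rad short of tight. The thread drags with 0.45 N m, far more than the platter's bearing: while the platter is not locked, turning the knob only carries the platter round with it.
- clamp_grip (a point): Middle of the clamp knob's wing bar, on the disc's axis, 143 mm above the table: black bar 80 mm long (its own x), 20 mm thick (its own y), 30 mm high (15 mm above and below this point), a white line on top at one end, on a round skirt 60 mm across and 12 mm high. Turns with the knob.
- lock_lift (a joint): Height of the sprung lock plunger, m, up positive: 0 = parked, its cross pin resting in the sleeve's 3 mm deep notch, lock pin 5.5 mm clear of the rim; about -0.0055 = released, pin riding on the rim; about -0.016 = pin home in a rim notch; top stop +0.016. A spring and its weight push it down with 4 N (home) to 8 N (top).
- lock_turn (a joint): Turn of the lock handle about its upright axis, rad, endless, light. 0 or a half turn = parked direction, handle along the machine's y; a quarter turn either way = handle along the machine's x, where the cross pin drops into the sleeve's deep slot and lets the plunger down. Turns only when pulled up over 3 mm above parked (6 mm is comfortable). Slot and notch have 0.1 rad of play.
- lock_grip (a point): Middle of the red T-handle of the spindle lock, on the plunger's axis: 64 mm long (its own y), 16 mm thick (its own x), 24 mm high (12 mm above and below this point). Parked it is 205 mm above the table. Moves with the plunger. The sleeve below is 36 mm square, its top 171 mm up; with the pin home, 6 mm of gap remains between handle and sleeve.
- lock_seat (a point): Point on the plunger's axis at the height of the top of the rim, 105 mm from the disc's axis. Fixed to the machine. The lock pin is 10 mm across with a round tip.
- chisel: Bystander: chisel with wooden handle, 240 mm long, lying on the table beside the machine; origin under the ferrule.
- oil_bottle: Bystander: bottle, 60 mm across, 150 mm high, standing on the table beside the machine, origin under its middle.
- bench_stone: Bystander: brown sharpening stone in a wooden tray, 190 by 75 by 34 mm, on the table beyond the machine, origin under its middle.

How it is judged:
On the way, in this order (a step that is already met when the one before it is completed fails the run):
1. the lock pin has dropped home in a notch of the rim (value of joint lock_lift below -0.0125 m), for 0.2 s.
2. the clamp knob is tight against its stop while the lock pin is home (value of joint clamp_knob above -0.1 rad and value of joint lock_lift below -0.0125 m), for 0.2 s.
At the end, for the whole second after the job is handed in: The clamp knob is within 0.1 rad of its tight stop, the spindle lock is parked (plunger height within 2 mm of its parked rest, handle within 0.2 rad of the parked direction), and the disc is at rest (under 0.2 rad/s) (value of joint clamp_knob above -0.1 rad and value of joint lock_lift between -0.002 and 0.002 m and angle between the y axis of lock_grip and the y axis of sharpener, either way round below 0.2 rad and velocity of joint platter between -0.2 and 0.2 rad/s); the robot touches nothing.
It fails at once if a bystander is pushed more than 30 mm (distance of any of chisel, oil_bottle, bench_stone from where it was at the start of the episode above 0.03 m).
It fails at once if the bottle is tipped over (angle between oil_bottle's own z axis and vertical above 0.5 rad).
It also fails if it takes over 64 s, if anything falls off the work surface, if the arm or the gripper's body presses on something with over 40 N, if the wrist force passes 120 N, or if a joint passes its speed limit or range.

## Working session

There is one attempt and no reset: what is moved stays moved. The work goes in short steps, Python scripts to look and compute and a shell command to move; the robot and the scene stay as the last step left them, time stands still between calls to the robot, and variables do not carry over. Pictures are saved under pics/ and viewed, at most 10 in all, crops included, and the job is handed in when it is done.

```bash
mkdir -p pics; ls; python3 - <<'E'
from station import status,get_image,arm
import cv2,pickle
print(arm.grasp_offset,status.state())
for n in("side","top"):
    d=get_image(n);pickle.dump(d,open(n+".pkl","wb"))
    cv2.imwrite(f"pics/{n}0.png",d["pixels"][:,:,::-1]);print(n,d["mtx"].tolist(),d["rvec"],d["tvec"])
E
```

```text
pics
0.0188 {'time_s': 0.0, 'joint_pos': array([-1.26454512e+00,  3.51212515e-01,  1.65242783e+00, -2.17175620e-06,
        1.13908234e+00, -8.46183136e-02]), 'joint_vel': array([ 1.07255892e-03,  5.56884365e-04,  4.21326933e-04,  5.90690822e-04,
       -1.39535439e-04,  7.76164674e-05]), 'tau': array([-4.65674475e-04, -4.97328472e+01, -2.85255772e+01,  6.98983320e-02,
        2.57775583e-02, -1.01386192e-04]), 'ee_pos': array([ 0.20945638, -0.5081855 ,  0.218113  ]), 'orientation': array([-5.61442907e-04,  9.80963090e-01,  1.94193452e-01, -6.34651235e-05]), 'force': array([ 0.63366019, -0.71347583,  0.21963152]), 'wrist_torque': array([-0.0386129 , -0.00602623, -0.00242268]), 'gripper_force': 0.0, 'finger_gap': 0.09322976420508566}
side [[467.06261404160784, 0.0, 254.39430259079649], [0.0, 467.06261404160784, 193.3276990073999], [0.0, 0.0, 1.0]] [ 2.34468494  0.32308452 -0.1171454 ] [-0.54056831  0.01081568  1.38098748]
top [[375.55886527061796, 0.0, 254.03997787540123], [0.0, 375.55886527061796, 194.00306640776077], [0.0, 0.0, 1.0]] [ 2.20597565 -2.18422083  0.09304854] [0.01621105 0.57121147 0.98829193]
```

View pics/top0.png

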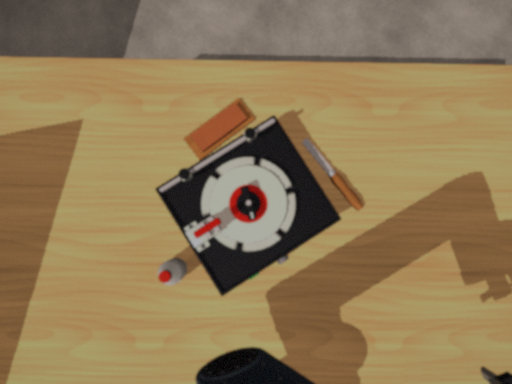

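View pics/side0.png

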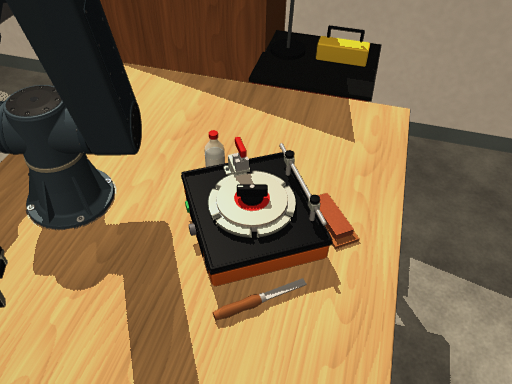

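The top view shows the disc axis near (249,203), the red lock handle near (207,228), the bar on the upper left, the chisel on the right and the bottle at lower left. I need enlarged crops of both views.

```bash
cat > h.py <<'E'
import numpy as np,cv2,pickle
from station import status,get_image,arm
def ray(d,uv):
    R,_=cv2.Rodrigues(np.array(d["rvec"],float));t=np.array(d["tvec"],float).ravel()
    return -R.T@t, R.T@np.linalg.solve(d["mtx"],[uv[0],uv[1],1.])
def atz(d,uv,z):
    c,r=ray(d,uv);return c+r*(z-c[2])/r[2]
def proj(d,p): return cv2.projectPoints(np.array(p,float).reshape(-1,1,3),np.array(d["rvec"],float),np.array(d["tvec"],float),np.array(d["mtx"]),None)[0][:,0]
def crop(d,name,x,y,w,h,s): cv2.imwrite(f"pics/{name}.png",cv2.resize(d["pixels"][y:y+h,x:x+w,::-1],None,fx=s,fy=s,interpolation=cv2.INTER_CUBIC))
E
python3 - <<'E'
from h import *
T=pickle.load(open("top.pkl","rb"));S=pickle.load(open("side.pkl","rb"))
crop(T,"t1",180,150,130,100,6);crop(S,"s1",170,120,160,120,5)
print(atz(T,(249,203),.158),atz(T,(207,228),.217),atz(T,(172,270),.07))
E
```

```text
[0.54066526 0.03563168 0.158     ] [0.48372702 0.12502694 0.217     ] [0.37475862 0.22631957 0.07      ]
```

View pics/t1.png

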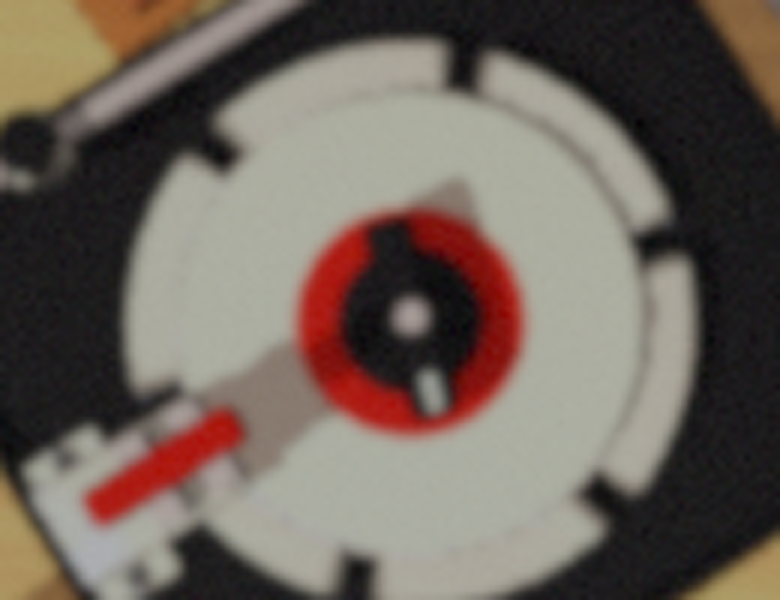

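View pics/s1.png

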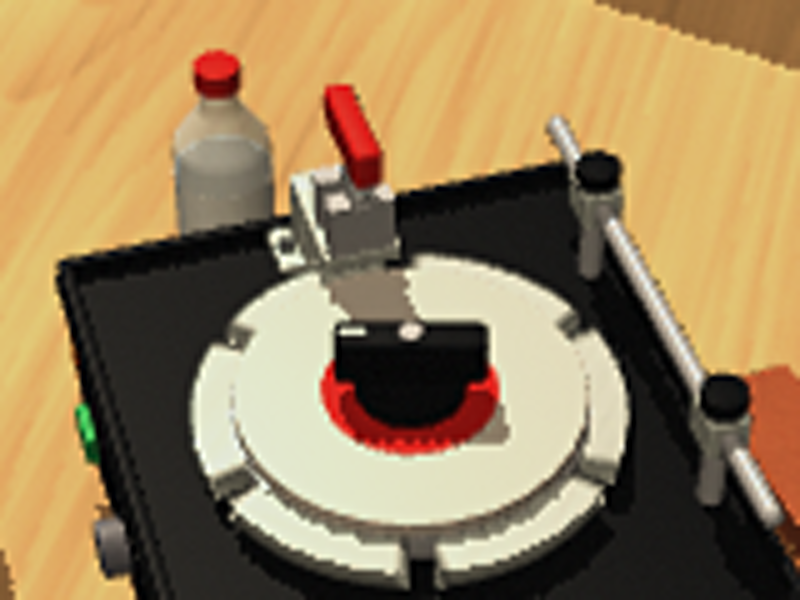

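```bash
python3 - <<'E'
from h import *
T=pickle.load(open("top.pkl","rb"));S=pickle.load(open("side.pkl","rb"))
f=lambda x,y,z:atz(T,(180+(x+.5)/6-.5,150+(y+.5)/6-.5),z)
an=lambda v:np.degrees(np.arctan2(v[1],v[0]))
k=f(411,317,.158);a=f(390,228,.158);b=f(432,412,.158)
h1=f(93,507,.217);h2=f(237,425,.217);L=(h1+h2)/2
print("knob",k,(a+b)/2,an(b-a),np.linalg.norm(b-a));print("lock",L,an(h1-h2),np.linalg.norm(h1-h2),"dir",an(L-k),np.linalg.norm((L-k)[:2]))
for p in[(463,62),(218,147),(657,242),(603,493),(355,577)]:
    q=f(*p,.106);print(an(q-k),np.linalg.norm((q-k)[:2]))
q=proj(S,[[*k[:2],.158],[*L[:2],.217]]);print((q-[170,120])*5)
E
```

```text
knob [0.54199104 0.03776077 0.158     ] [0.54092814 0.03777071 0.158     ] -166.5572187357866 0.07264193097774589
lock [0.48535134 0.12483264 0.217     ] 120.25485109630144 0.058658805227994514 dir 123.04374682964564 0.1038728364112342
-10.715722077675997 0.10937111522548917
48.21121525575019 0.10680487200500184
-71.24645564559619 0.10607235913631123
-130.96753853047176 0.10432773130929214
168.2236421705362 0.10531518926038941
[[409.60123761 329.40872619]
 [351.17168759 116.23670613]]
```

```bash
cat > g.py <<'E'
import sys
from h import *
from scipy.spatial.transform import Rotation as Ro
x,y,z,a=map(float,sys.argv[1:5]);s=status.state();q=s["orientation"]
R=Ro.from_quat([*q[1:],q[0]]).as_matrix();d=R.T@(np.array([x,y,z])-s["ee_pos"])
c=np.degrees(np.arctan2(R[1,0],R[0,0]));sp=(c-a+180)%360-180
print("shift mm",(d*1e3).round(1),"spin",round(sp,1),"xang",round(c,1),"pos",s["ee_pos"].round(4),"F",s["force"].round(1),"gap",round(s["finger_gap"],4),"t",s["time_s"],"j6",s["joint_pos"][5].round(2))
E
python3 -m inch '[[-1,[0.1,-0.1,-0.07],-36],[-1,[0.1,-0.1,-0.07],-36],[-1,[0.1,-0.1,-0.07],-36],[-1,[0.1,-0.1,-0.07],-36],[-1,[0.1,-0.1,-0.07],-36]]'; python3 g.py .4853 .126 .29 121.5
```

```text
time_s: 0.52
ee_pos: [0.2656, -0.375, 0.2914]
orientation: [0.002, 0.872, 0.49, 0.0]
force: [-0.2, -1.2, 0.0]
finger_gap: 0.0931
gripper_force: 0.0
shift mm [542.3 -72.6   0.7] spin -62.8 xang 58.7 pos [ 0.2656 -0.375   0.2914] F [-0.2 -1.2  0. ] gap 0.0931 t 0.5167 j6 -0.51
```

```bash

python3 -m inch '[[-1,[0.2,-0.027,0],-36],[-1,[0.2,-0.027,0],-36],[-1,[0.2,-0.027,0],-36],[-1,[0.2,-0.027,0],-36],[-1,[0.2,-0.027,0],-36]]' >/dev/null; python3 g.py .4853 .126 .29 121.5
```

```text
shift mm [305.9 162.5  -1.3] spin -27.1 xang 94.4 pos [ 0.3466 -0.1914  0.2886] F [ 0.5 -1.8  1.1] gap 0.093 t 0.9333 j6 -0.7
```

```bash

python3 -m inch '[[-1,[0.175,0.093,0],-27],[-1,[0.175,0.093,0],-27],[-1,[0.175,0.093,0],-27],[-1,[0.175,0.093,0],-27],[-1,[0.175,0.093,0],-27]]' >/dev/null; python3 g.py .4853 .126 .29 121.5
```

```text
shift mm [ 85.7 120.3  -1.4] spin -0.1 xang 121.4 pos [ 0.4273 -0.0099  0.2886] F [ 0.5 -0.9 -0.1] gap 0.093 t 1.35 j6 -0.68
```

```bash

python3 -m inch '[[-1,[0.085,0.12,0],0],[-1,[0.085,0.12,0],0],[-1,[0.085,0.12,0],0],[-1,[0.085,0.12,0],0],[-1,[0.085,0.12,0],0]]' >/dev/null
python3 -m inch '[[-1,[0.001,0,0.04],0],[-1,[0.001,0,0.04],0],[-1,[0.001,0,0.04],0]]' >/dev/null; python3 g.py .4853 .126 .19 121.5
python3 - <<'E'
from h import *
S=get_image("side");crop(S,"s2",190,70,100,110,5)
T=get_image("top");crop(T,"t2",160,180,100,80,6)
E
python3 -c "
import cv2,numpy as np
a=cv2.imread('pics/s2.png');b=cv2.imread('pics/t2.png');b=cv2.resize(b,(300,240));c=np.zeros((550,800,3),np.uint8);c[:,:500]=a;c[:240,500:]=b;cv2.imwrite('pics/c2.png',c)"
```

```text
shift mm [ 2.6  3.  57.8] spin -0.5 xang 121.0 pos [0.4843 0.1222 0.2478] F [-0.7 -0.8  0.5] gap 0.0929 t 2.0167 j6 -0.39
```

View pics/c2.png

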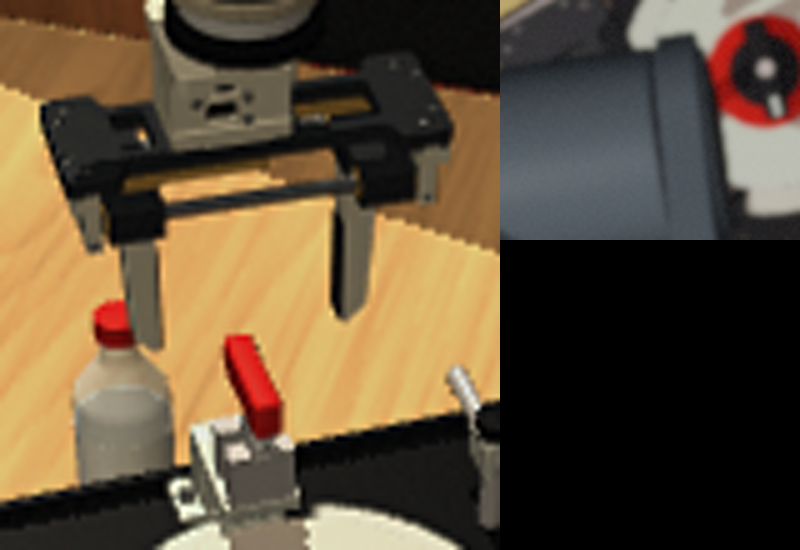

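The gripper straddles the handle, which sits at about crop (253,385) between fingers at 145 and 350. I'll descend and grip.

```bash

python3 -m inch '[[-1,[0.0025,0.0025,0.03],0],[-1,[0.0025,0.0025,0.058],0],[-1,[0.0025,0.0025,0.058],0],[-1,[0.0025,0.0025,0.058],0],[-1,[0.0025,0.0025,0.058],0]]' >/dev/null; python3 g.py .4853 .126 .19 121.5
python3 -m inch '[[0.5,[0,0,0],0],[0.5,[0,0,0],0],[0.5,[0,0,0],0],[0.5,[0,0,0],0],[0.5,[0,0,0],0]]' >/dev/null; python3 g.py .4853 .126 .19 121.5
```

```text
shift mm [ 0.9 -1.8  2.8] spin -0.5 xang 121.0 pos [0.4873 0.1262 0.1928] F [-0.1  0.8  0.6] gap 0.0929 t 2.5333 j6 -0.38
shift mm [ 0.3 -1.1  1. ] spin -0.5 xang 121.0 pos [0.4864 0.1263 0.191 ] F [-0.   0.2 -0.2] gap 0.0642 t 2.95 j6 -0.38
```

```bash

python3 -m inch '[[1,[0,-0.001,0],0],[1,[0,-0.001,0],0],[1,[0,-0.001,0],0],[1,[0,-0.001,0],0],[1,[0,-0.001,0],0]]' ; python3 -m inch '[[1,[0,0,0],0],[1,[0,0,0],0],[1,[0,0,0],0],[1,[0,0,0],0]]' ;python3 g.py .4853 .126 .19 121.5
```

```text
time_s: 3.37
ee_pos: [0.4854, 0.1258, 0.1906]
orientation: [-0.0, 0.492, 0.87, -0.0]
force: [0.5, -0.5, -0.6]
finger_gap: 0.0312
gripper_force: 0.0
time_s: 3.7
ee_pos: [0.4854, 0.1258, 0.1906]
orientation: [-0.0, 0.492, 0.87, -0.0]
force: [-0.2, -0.7, -1.4]
finger_gap: 0.0157
gripper_force: 29.8
shift mm [0.2 0.1 0.6] spin -0.5 xang 121.0 pos [0.4854 0.1258 0.1906] F [-0.2 -0.7 -1.4] gap 0.0157 t 3.7 j6 -0.38
```

```bash

python3 -m inch '[[1,[0,0,-0.004],0],[1,[0,0,-0.008],0],[1,[0,0,-0.008],0],[1,[0,0,-0.008],0]]' ; python3 g.py .4853 .126 .199 31.5
```

```text
time_s: 4.03
ee_pos: [0.4853, 0.1257, 0.1986]
orientation: [-0.0, 0.492, 0.87, -0.0]
force: [2.0, 1.2, -6.7]
finger_gap: 0.0158
gripper_force: 29.8
shift mm [ 0.2  0.2 -0.4] spin 89.5 xang 121.0 pos [0.4853 0.1257 0.1986] F [ 2.   1.2 -6.7] gap 0.0158 t 4.0333 j6 -0.38
```

```bash

for i in 1 2; do python3 -m inch '[[1,[0,0,0],7],[1,[0,0,0],14],[1,[0,0,0],21],[1,[0,0,0],28],[1,[0,0,0],35]]' >/dev/null;done;  python3 -m inch '[[1,[0,0,0],7],[1,[0,0,0],14],[1,[0,0,0],20],[1,[0,0,0],20]]'; python3 g.py .4853 .126 .199 31.5
```

```text
time_s: 5.2
ee_pos: [0.4853, 0.1257, 0.1984]
orientation: [0.0, 0.964, 0.265, -0.0]
force: [1.7, -0.6, -6.9]
finger_gap: 0.0157
gripper_force: 29.8
shift mm [ 0.1 -0.3 -0.6] spin -0.8 xang 30.7 pos [0.4853 0.1257 0.1984] F [ 1.7 -0.6 -6.9] gap 0.0157 t 5.2 j6 1.19
```

Still holding 6.9 N of spring load. I'll lower it to ride on the rim.

```bash

python3 -m inch '[[1,[0,0,0.004],0],[1,[0,0,0.008],0],[1,[0,0,0.012],0],[1,[0,0,0.012],0],[1,[0,0,0.012],0]]'; python3 g.py .4853 .126 .186 31.5
```

```text
time_s: 5.62
ee_pos: [0.4854, 0.1257, 0.1864]
orientation: [-0.0, 0.963, 0.268, -0.0]
force: [0.5, 0.4, -5.5]
finger_gap: 0.0155
gripper_force: 29.8
shift mm [ 0.1 -0.3  0.4] spin -0.4 xang 31.1 pos [0.4854 0.1257 0.1864] F [ 0.5  0.4 -5.5] gap 0.0155 t 5.6167 j6 1.19
```

```bash

python3 -m inch '[[0.3,[0,0,0],0],[0.3,[0,0,0],0],[0.3,[0,0,0],0],[0,[0,0,0],0],[-1,[0,0,0],0]]'; python3 -m inch '[[-1,[0,0,-0.03],0],[-1,[0,0,-0.06],0],[-1,[0,0,-0.06],-7],[-1,[0,0,-0.06],-14],[-1,[0,0,-0.06],-21]]' >/dev/null
for i in 1 2 3 ; do python3 -m inch '[[-1,[0,0,0],-7],[-1,[0,0,0],-14],[-1,[0,0,0],-21],[-1,[0,0,0],-28],[-1,[0,0,0],-35]]' >/dev/null;done;python3 g.py .541 .038 .24 193.4
```

```text
time_s: 6.03
ee_pos: [0.4855, 0.1258, 0.1869]
orientation: [0.0, 0.964, 0.267, 0.0]
force: [0.3, 0.3, -0.1]
finger_gap: 0.0413
gripper_force: 0.0
shift mm [-85.1 -59.7   6.8] spin -36.0 xang 157.4 pos [0.4854 0.1258 0.2468] F [ 0.1 -0.2 -0.9] gap 0.0929 t 7.7 j6 -1.02
```

```bash

python3 -m inch '[[-1,[-0.085,-0.06,0],-36],[-1,[-0.085,-0.06,0],-36],[-1,[-0.085,-0.06,0],-36],[-1,[-0.085,-0.06,0],-36],[-1,[-0.085,-0.06,0],-36]]' >/dev/null;  python3 -m inch '[[-1,[0,0,0],0],[-1,[0,0,0],0]]' >/dev/null;python3 g.py .541 .038 .13 193.4
python3 - <<'E'
from h import *
S=get_image("side");crop(S,"s3",180,70,160,120,5)
E
```

```text
shift mm [ -0.9   0.5 116.7] spin -1.8 xang -168.4 pos [0.5402 0.0374 0.2467] F [0.1 0.7 0.4] gap 0.0932 t 8.2833 j6 -1.79
```

View pics/s3.png

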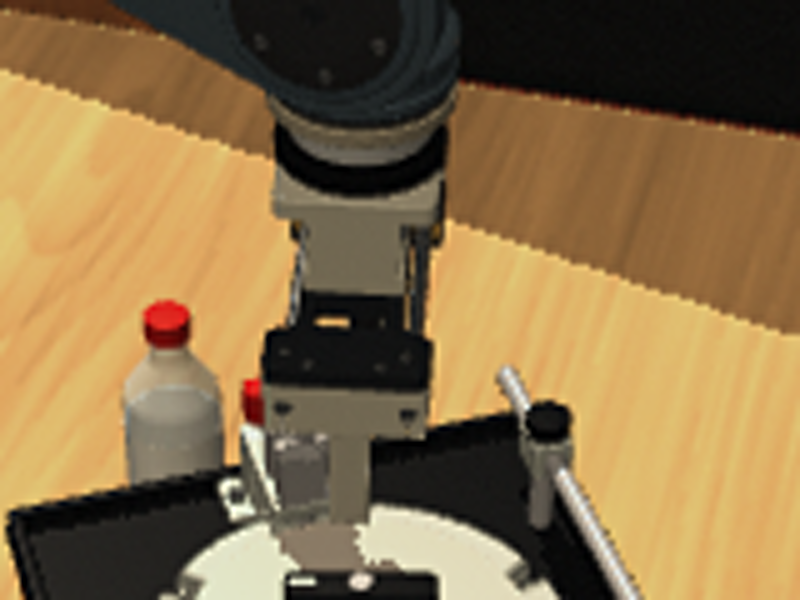

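```bash

python3 -m inch '[[-1,[-0.001,0,0.035],-2],[-1,[-0.001,0,0.07],-2],[-1,[-0.001,0,0.1],-2],[-1,[-0.001,0,0.113],-2],[-1,[-0.001,0,0.113],-2]]' ;  python3 -m inch '[[0.3,[0,0,0],0],[0.3,[0,0,0],0],[0.3,[0,0,0],0],[0.3,[0,0,0],0],[0.3,[0,0,0],0]]' >/dev/null; python3 g.py .541 .038 .134 193.4;  python3 -m inch '[[1,[0,0,0],0],[1,[0,0,0],0],[1,[0,0,0],0],[1,[0,0,0],0],[1,[0,0,0],0]]';python3 g.py .541 .038 .134 193.4
```

```text
time_s: 8.75
ee_pos: [0.5394, 0.0379, 0.1308]
orientation: [-0.003, -0.119, 0.993, 0.0]
force: [-0.3, -0.1, 0.4]
finger_gap: 0.0928
gripper_force: 0.0
shift mm [0.5 0.6 0.5] spin 0.4 xang -166.2 pos [0.5416 0.0376 0.1345] F [-0.2 -0.1  0.9] gap 0.0641 t 9.1667 j6 -1.83
time_s: 9.58
ee_pos: [0.5412, 0.0375, 0.1336]
orientation: [-0.0, -0.12, 0.993, 0.0]
force: [0.2, -0.3, -0.3]
finger_gap: 0.0309
gripper_force: 0.0
shift mm [ 0.1  0.5 -0.4] spin 0.4 xang -166.2 pos [0.5412 0.0375 0.1336] F [ 0.2 -0.3 -0.3] gap 0.0309 t 9.5833 j6 -1.83
```

```bash

python3 -m inch '[[1,[0,0,0],0],[1,[0,0,0],0],[1,[0,0,0],0],[1,[0,0,0],0]]'; python3 -m inch '[[1,[0,0,0],7],[1,[0,0,0],14],[1,[0,0,0],21],[1,[0,0,0],28],[1,[0,0,0],35]]';  python3 -m inch '[[1,[0,0,0],2],[1,[0,0,0],4],[1,[0,0,0],6],[1,[0,0,0],7],[1,[0,0,0],8]]';  python3 g.py .541 .038 .134 133
python3 - <<'E'
from h import *
print(status.state()["wrist_torque"])
E
python3 -m inch '[[1,[0,0,0],1],[1,[0,0,0],2],[1,[0,0,0],3],[1,[0,0,0],4],[1,[0,0,0],5]]'; python3 - <<'E'
from h import *
print(status.state()["wrist_torque"])
E
python3 -m inch '[[1,[0,0,0],1],[1,[0,0,0],2],[1,[0,0,0],3],[1,[0,0,0],4],[1,[0,0,0],5]]'; python3 - <<'E'
from h import *
print(status.state()["wrist_torque"])
E
```

```text
time_s: 9.92
ee_pos: [0.5413, 0.0373, 0.1336]
orientation: [0.0, -0.12, 0.993, -0.0]
force: [0.1, -4.1, -0.8]
finger_gap: 0.0198
gripper_force: 29.7
time_s: 10.33
ee_pos: [0.5413, 0.0379, 0.1336]
orientation: [0.0, 0.187, 0.982, 0.0]
force: [1.4, 1.7, -0.5]
finger_gap: 0.0202
gripper_force: 29.9
time_s: 10.75
ee_pos: [0.5414, 0.038, 0.1336]
orientation: [0.0, 0.253, 0.968, 0.0]
force: [2.3, 4.5, -0.7]
finger_gap: 0.0201
gripper_force: 29.7
shift mm [ 0.3 -0.2 -0.4] spin 17.7 xang 150.7 pos [0.5414 0.038  0.1336] F [ 2.3  4.5 -0.7] gap 0.0201 t 10.75 j6 -1.08
[ 0.78543132 -0.51250728  0.08390749]
time_s: 11.17
ee_pos: [0.5414, 0.038, 0.1336]
orientation: [0.0, 0.295, 0.956, 0.0]
force: [2.7, 5.7, -2.0]
finger_gap: 0.0198
gripper_force: 29.9
[ 0.95110131 -0.57345978  0.25883317]
time_s: 11.58
ee_pos: [0.5415, 0.0381, 0.1336]
orientation: [0.0, 0.336, 0.942, 0.0]
force: [4.0, 6.1, -2.9]
finger_gap: 0.02
gripper_force: 30.2
[ 0.96363243 -0.63698792  0.42245248]
```

Torque about z has risen to 0.42 N m, so the pin has probably dropped. I'll check that in a picture.

```bash
python3 - <<'E'
from h import *
S=get_image("side");crop(S,"s4",180,100,160,120,5)
q=[[.4853,.126,z] for z in (.217,.2115,.201,.171)]
print((proj(S,q)-[180,100])*5)
E
```

```text
[[301.71571876 214.85742428]
 [301.8234103  222.99379626]
 [302.02710781 238.38366452]
 [302.59574974 281.34601908]]
```

View pics/s4.png

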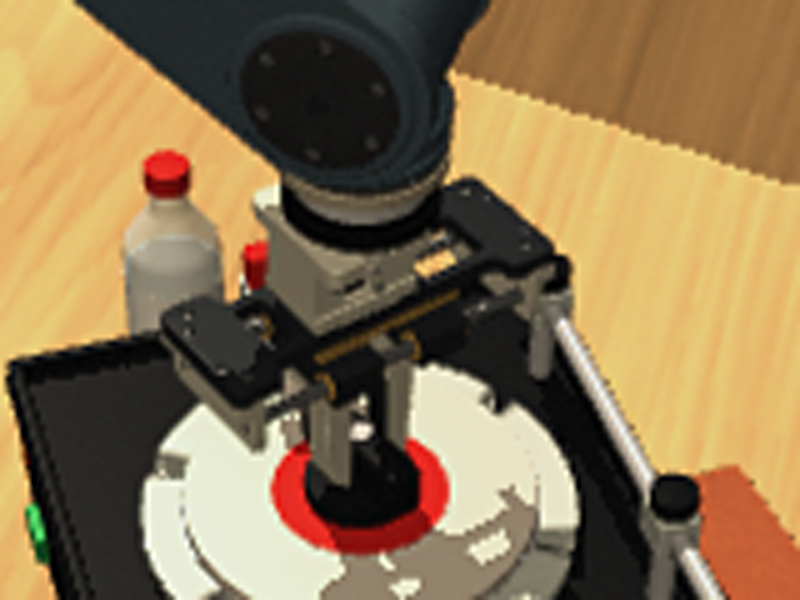

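The visible end of the red handle has dropped about 13 px in the crop compared with the previous picture, roughly 9 mm, so the pin is home. I'll keep tightening and watch the torque.

```bash
echo "from h import *
s=status.state();print('T',s['wrist_torque'].round(2),'j6',s['joint_pos'][5].round(3),'gap',s['finger_gap'].round(4),'F',s['force'].round(1))">w.py
for i in 1 2 3; do python3 -m inch '[[1,[0,0,0],4],[1,[0,0,0],8],[1,[0,0,0],12],[1,[0,0,0],16],[1,[0,0,0],20]]'>/dev/null; python3 w.py; done
```

```text
Traceback (most recent call last):
  File "w.py", line 2, in <module>
    s=status.state();print('T',s['wrist_torque'].round(2),'j6',s['joint_pos'][5].round(3),'gap',s['finger_gap'].round(4),'F',s['force'].round(1))
                                                                                                ^^^^^^^^^^^^^^^^^^^^^
AttributeError: 'float' object has no attribute 'round'
Traceback (most recent call last):
  File "w.py", line 2, in <module>
    s=status.state();print('T',s['wrist_torque'].round(2),'j6',s['joint_pos'][5].round(3),'gap',s['finger_gap'].round(4),'F',s['force'].round(1))
                                                                                                ^^^^^^^^^^^^^^^^^^^^^
AttributeError: 'float' object has no attribute 'round'
Traceback (most recent call last):
  File "w.py", line 2, in <module>
    s=status.state();print('T',s['wrist_torque'].round(2),'j6',s['joint_pos'][5].round(3),'gap',s['finger_gap'].round(4),'F',s['force'].round(1))
                                                                                                ^^^^^^^^^^^^^^^^^^^^^
AttributeError: 'float' object has no attribute 'round'
```

```bash
sed -i "s/s\['finger_gap'\].round(4)/s['finger_gap']/" w.py; python3 w.py
python3 -m inch '[[1,[0,0,0],1],[1,[0,0,0],2],[1,[0,0,0],3],[1,[0,0,0],4],[1,[0,0,0],5]]'>/dev/null; python3 w.py
```

```text
T [ 1.38 -1.56  0.44] j6 0.147 gap 0.01997761447855396 F [ 8.2  8.2 -6.7]
T [ 1.4  -1.59  0.42] j6 0.232 gap 0.020046129194506854 F [ 9.4  8.2 -6.5]
```

```bash
for i in 1 2 3 4; do
python3 -m inch '[[1,[0,0,0],1],[1,[0,0,0],2],[1,[0,0,0],3],[1,[0,0,0],4],[1,[0,0,0],5]]'>/dev/null; python3 w.py; done
```

```text
T [ 1.32 -1.62  0.48] j6 0.319 gap 0.019537231572114233 F [10.3  8.3 -7.9]
T [ 1.33 -1.71  0.44] j6 0.407 gap 0.020188278412887083 F [10.4  7.8 -8. ]
T [ 1.31 -1.78  0.44] j6 0.494 gap 0.020178391005281432 F [10.6  7.8 -8.3]
T [ 1.26 -1.84  0.45] j6 0.581 gap 0.01996098768778354 F [10.5  7.3 -8. ]
```

```bash
for i in 1 2 3 4; do
python3 -m inch '[[1,[0,0,0],1],[1,[0,0,0],2],[1,[0,0,0],3],[1,[0,0,0],4],[1,[0,0,0],5]]'>/dev/null; python3 w.py; done
```

```text
T [ 1.23 -1.88  0.44] j6 0.668 gap 0.020126002160747763 F [11.7  6.5 -9.6]
T [ 1.15 -1.93  0.44] j6 0.756 gap 0.019874570964884486 F [11.   6.7 -8.4]
T [ 1.06 -2.02  0.49] j6 0.843 gap 0.020033312158778575 F [11.7  5.1 -9.4]
T [ 0.97 -2.1   0.51] j6 0.93 gap 0.01982605071395068 F [14.2  6.8 -8.8]
```

```bash
for i in 1 2 3; do
python3 -m inch '[[1,[0,0,0],1],[1,[0,0,0],2],[1,[0,0,0],3],[1,[0,0,0],4],[1,[0,0,0],4]]'>/dev/null; python3 w.py; done
```

```text
T [ 0.94 -2.09  0.43] j6 1.0 gap 0.020183620452562532 F [13.3  6.  -9.5]
T [ 0.75 -1.97  0.71] j6 1.07 gap 0.02071407505862085 F [12.5  4.2 -8.9]
T [ 0.43 -1.47  0.91] j6 1.139 gap 0.021419016936466615 F [ 8.   3.4 -6.1]
```

The torque is climbing well past the drag, so the knob is against its stop. A little more turn and a hold, then I'll back off by the same amount to unload, open and rise.

```bash

python3 -m inch '[[1,[0,0,0],2],[1,[0,0,0],3],[1,[0,0,0],3],[1,[0,0,0],3],[1,[0,0,0],3]]'>/dev/null; python3 w.py
python3 -m inch '[[0.5,[0,0,0],0],[0.5,[0,0,0],0],[0.5,[0,0,0],0],[-1,[0,0,0],0],[-1,[0,0,0],0]]'>/dev/null; python3 w.py
python3 -m inch '[[-1,[0,0,0],0],[-1,[0,0,-0.03],0],[-1,[0,0,-0.06],0],[-1,[0,0,-0.1],0],[-1,[0,0,-0.11],0]]'>/dev/null; python3 g.py .4853 .126 .24 31.5
```

```text
T [ 0.05 -1.09  1.04] j6 1.19 gap 0.022242523687439793 F [ 6.5  1.8 -4.5]
T [-0.   -0.02  0.01] j6 1.192 gap 0.03230822890448016 F [-0.   0.1  0.6]
shift mm [ -22.3 -103.     8.7] spin -10.7 xang 20.8 pos [0.5427 0.0377 0.249 ] F [0.5 0.1 0.5] gap 0.0654 t 19.1333 j6 1.19
```

```bash

python3 -m inch '[[-1,[-0.022,-0.103,0],-11],[-1,[-0.022,-0.103,0],-11],[-1,[-0.022,-0.103,0],-11],[-1,[-0.022,-0.103,0],-11],[-1,[-0.022,-0.103,0],-11]]' >/dev/null;  python3 -m inch '[[-1,[0,0,0],0],[-1,[0,0,0],0]]' >/dev/null;python3 g.py .4853 .126 .18 31.5
python3 - <<'E'
from h import *
S=get_image("side");crop(S,"s5",180,100,160,120,5)
E
```

```text
shift mm [ 1.  -0.2 63.5] spin 0.2 xang 31.7 pos [0.4845 0.1253 0.2435] F [-0.5  0.2  0.4] gap 0.0928 t 19.7167 j6 1.18
```

View pics/s5.png

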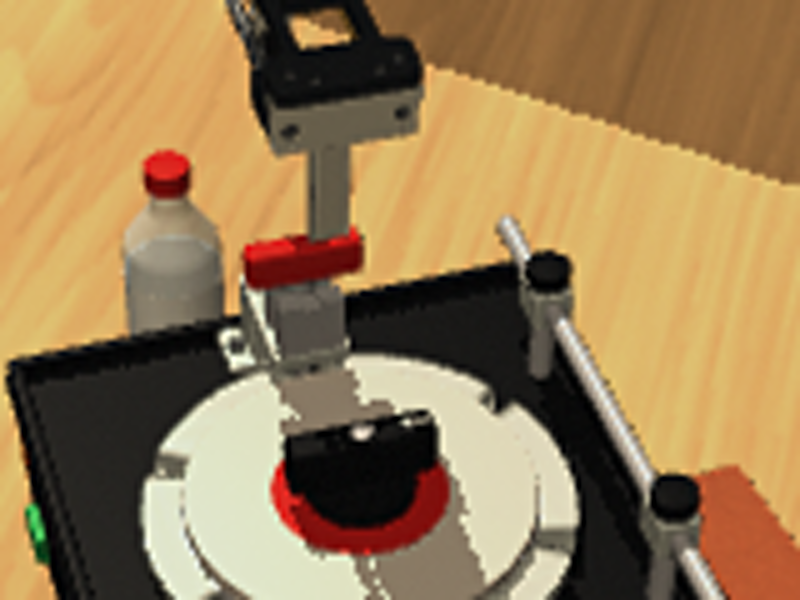

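The pin is home: the handle sits at crop (302,242), close to the predicted 238. The knob has turned about 160°. I'll grip the handle again.

```bash

python3 -m inch '[[-1,[0.001,0,0.03],0],[-1,[0.001,0,0.05],0],[-1,[0.001,0,0.063],0],[-1,[0.001,0,0.063],0],[0.5,[0.001,0,0.063],0]]' >/dev/null;  python3 -m inch '[[0.5,[0,0,0],0],[0.5,[0,0,0],0],[0.5,[0,0,0],0],[0.5,[0,0,0],0],[0.5,[0,0,0],0]]' >/dev/null;python3 g.py .4853 .126 .18 31.5
python3 -m inch '[[1,[0,0,0],0],[1,[0,0,0],0],[1,[0,0,0],0],[1,[0,0,0],0],[1,[0,0,0],0]]' >/dev/null
python3 -m inch '[[1,[0,0,0],0],[1,[0,0,0],0],[1,[0,0,0],0],[1,[0,0,0],0],[1,[0,0,0],0]]'
```

```text
shift mm [-0.1  0.6  1. ] spin 0.3 xang 31.8 pos [0.4851 0.1266 0.181 ] F [-0.1  0.5  0.1] gap 0.0574 t 20.6 j6 1.18
time_s: 21.43
ee_pos: [0.4853, 0.126, 0.1806]
orientation: [0.001, 0.962, 0.274, 0.0]
force: [2.9, -4.6, -1.8]
finger_gap: 0.0157
gripper_force: 30.0
```

```bash

python3 -m inch '[[1,[0,0,-0.006],0],[1,[0,0,-0.012],0],[1,[0,0,-0.018],0],[1,[0,0,-0.024],0],[1,[0,0,-0.024],0]]';python3 g.py .4853 .126 .204 121.5
```

```text
time_s: 21.85
ee_pos: [0.4852, 0.126, 0.205]
orientation: [0.001, 0.962, 0.274, 0.0]
force: [2.9, -4.8, -7.2]
finger_gap: 0.0159
gripper_force: 30.0
shift mm [0.1 0.  1. ] spin -89.7 xang 31.8 pos [0.4852 0.126  0.205 ] F [ 2.9 -4.8 -7.2] gap 0.0159 t 21.85 j6 1.18
```

```bash

for i in 1 2; do python3 -m inch '[[1,[0,0,0],-7],[1,[0,0,0],-14],[1,[0,0,0],-21],[1,[0,0,0],-28],[1,[0,0,0],-35]]' >/dev/null;done;  python3 -m inch '[[1,[0,0,0],-7],[1,[0,0,0],-14],[1,[0,0,0],-20],[1,[0,0,0],-20]]'; python3 g.py .4853 .126 .197 121.5
python3 -m inch '[[1,[0,0,0.003],0],[1,[0,0,0.006],0],[1,[0,0,0.006],0],[1,[0,0,0.006],0]]'; python3 w.py
python3 -m inch '[[1,[0,0,0.001],0],[1,[0,0,0.002],0],[1,[0,0,0.003],0],[1,[0,0,0.003],0]]'; python3 w.py
```

```text
time_s: 23.02
ee_pos: [0.4851, 0.126, 0.204]
orientation: [0.0, 0.484, 0.875, -0.0]
force: [4.0, -4.5, -6.5]
finger_gap: 0.0158
gripper_force: 30.0
shift mm [-0.1  0.2  7. ] spin 0.7 xang 122.2 pos [0.4851 0.126  0.204 ] F [ 4.  -4.5 -6.5] gap 0.0158 t 23.0167 j6 -0.4
time_s: 23.35
ee_pos: [0.4851, 0.126, 0.198]
orientation: [0.0, 0.487, 0.874, -0.0]
force: [4.4, -3.8, -6.7]
finger_gap: 0.0157
gripper_force: 30.0
T [-0.82 -0.83 -0.04] j6 -0.392 gap 0.0157278553766274 F [ 4.4 -3.8 -6.7]
time_s: 23.68
ee_pos: [0.4852, 0.1261, 0.1963]
orientation: [0.001, 0.487, 0.874, -0.0]
force: [-1.1, -5.7, 7.7]
finger_gap: 0.0158
gripper_force: 30.0
T [-1.09  0.22  0.  ] j6 -0.392 gap 0.015816924584833813 F [-1.1 -5.7  7.7]
```

The force changed sign at 0.1963, about 16 mm above the height where I gripped it with the pin home, so the plunger rests in the parking notch. Releasing and backing away.

```bash

python3 -m inch '[[0.3,[0,0,0],0],[0.3,[0,0,0],0],[0,[0,0,0],0],[-1,[0,0,0],0],[-1,[0,0,0],0]]' >/dev/null
python3 -m inch '[[-1,[0,0,-0.04],0],[-1,[0,0,-0.08],0],[-1,[0,0,-0.1],0],[-1,[-0.1,0,-0.1],0],[-1,[-0.14,0,-0.1],0]]'>/dev/null
python3 -m inch '[[-1,[-0.14,0,0],0],[-1,[-0.14,0,0],0],[-1,[-0.14,0,0],0],[-1,[-0.14,0,0],0],[-1,[-0.14,0,0],0]]'>/dev/null
python3 -m inch '[[-1,[-0.14,-0.05,0],0],[-1,[-0.14,-0.05,0],0],[-1,[-0.14,-0.05,0],0],[-1,[-0.14,-0.05,0],0],[-1,[-0.14,-0.05,0],0]]'
python3 - <<'E'
from h import *
S=get_image("side");a=S["pixels"][110:230,170:330,::-1]
T=get_image("top");b=T["pixels"][130:250,170:330,::-1]
z=lambda i:cv2.resize(i,None,fx=2.5,fy=2.5,interpolation=cv2.INTER_CUBIC)
cv2.imwrite("pics/c6.png",np.hstack([z(a),z(b)]))
E
```

```text
time_s: 25.35
ee_pos: [0.6337, -0.212, 0.2948]
orientation: [-0.0, 0.488, 0.873, -0.0]
force: [0.1, 1.6, 0.7]
finger_gap: 0.0932
gripper_force: 0.0
```

View pics/c6.png

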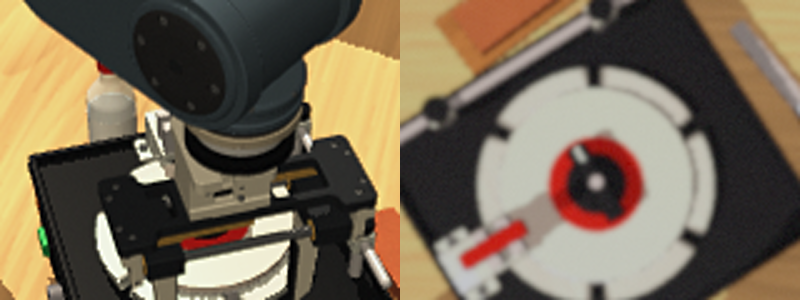

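```bash
python3 -m inch '[[-1,[0,0,0],0],[-1,[0,0,0],0],[-1,[0,0,0],0]]'; python3 -c "
from station import arm
print(arm.finish_job())"
```

```text
time_s: 25.7
ee_pos: [0.6338, -0.2072, 0.296]
orientation: [0.0, 0.486, 0.874, 0.0]
force: [-0.2, 0.4, 0.2]
finger_gap: 0.0929
gripper_force: 0.0
the job is handed in; nothing more can be done
None
```

I handed the job in at 25.7 s: by force, torque and camera readings the pin dropped home, the knob came up hard against its stop, and the lock is parked again with the arm clear; no verdict was returned.

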